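# Strip the peristaltic pump and sort its tube cassettes

## Task

Take the three tube cassettes off the peristaltic pump and sort them: the two wide ones into the square bin, the narrow one into the long slim bin. Each is hooked on the pump's two bars: pinch its two end tabs together, push it down against its spring until the hooks let go and the tabs snap in, then lift it off by the tabs. Do not wrench or force a cassette that is still hooked, set each one down in its bin rather than dropping it, and leave the bottle, beaker and vial rack where they stand.

Things in the scene. Friction and masses are not known exactly. Their poses are not given: they have to be found in the camera images.
- pump: Peristaltic pump, ivory, fixed. Origin on the bench under the middle of its head; x along the roller axis to the drive housing, z up. Head 62 mm wide: front plate x = -81 to -69 mm, 102 mm high. Housing x = 69 to 219 mm, 124 mm wide and high, a knob on it up to 140 mm. Cassettes sit at y = 0, x near -44, 0, 44 mm, origins at z = 89.5 mm, axes parallel to the pump's.
- pump_rods_mid (a point): Midpoint between the pump's two steel holding bars (5 mm square, along the pump's x at y = +-18 mm, z = 95 mm). Each cassette's sprung shoe presses on the rollers between the bars and lifts its hooks against the bars: 4 N as it sits, 0.7 N more per mm pushed down, 9.5 mm travel. With a pinch of 25 to 50 N the rubbing lips make the push 12 to 20 N; a harder pinch only jams.
- wide_a: Tube cassette, dark grey plastic, 30 mm wide (x, along the pump's bars), 69 mm long over its end tabs (y), 58 mm high, about 100 g. Origin on its centre line, level with the undersides of its hooks; z up. Frame block 36 mm long, z = 18 to 52 mm. Starts hooked on the bars in a random one of the three places. Off the pump its sprung shoe hangs out to 6.5 mm below the origin.
- wide_a_top (a point): Centre of the top of the frame block of wide_a, 52 mm above its origin; a good height for the TCP, with the fingers closing along y.
- wide_a_tab (a point): Rim of the left (+y) tab of wide_a at rest, y = 34.5 mm, z = 57 mm, fixed in the cassette's frame; the right rim is at y = -34.5 mm. Tabs are levers pivoting at y = +-22.7, z = 34 mm, that flare outward to the rim. Free, a tab takes 3 N at the rim to start and 11 N at its stop. Fully pinched, the rims are 45 to 50 mm apart, the outer faces parallel, and the cassette can be carried by them.
- wide_a_hook (a point): Lip of the left hook of wide_a at rest, y = 13.5, z = 9 mm; mirrored on the right. Below its pivot a tab runs down outside the bar, its foot goes inward under it, its lip stands 6 mm up inside it. Pinching would swing the hooks out, but the lips stop it (fingers stall 59 to 67 mm apart) until the pinched cassette is pushed down about 6 mm; then the tabs snap in and it lifts off.
- wide_b: Tube cassette, dark grey plastic, 30 mm wide (x, along the pump's bars), 69 mm long over its end tabs (y), 58 mm high, about 100 g. Origin on its centre line, level with the undersides of its hooks; z up. Frame block 36 mm long, z = 18 to 52 mm. Starts hooked on the bars in a random one of the three places. Off the pump its sprung shoe hangs out to 6.5 mm below the origin.
- wide_b_top (a point): Centre of the top of the frame block of wide_b, 52 mm above its origin; a good height for the TCP, with the fingers closing along y.
- wide_b_tab (a point): Rim of the left (+y) tab of wide_b at rest, y = 34.5 mm, z = 57 mm, fixed in the cassette's frame; the right rim is at y = -34.5 mm. Tabs are levers pivoting at y = +-22.7, z = 34 mm, that flare outward to the rim. Free, a tab takes 3 N at the rim to start and 11 N at its stop. Fully pinched, the rims are 45 to 50 mm apart, the outer faces parallel, and the cassette can be carried by them.
- wide_b_hook (a point): Lip of the left hook of wide_b at rest, y = 13.5, z = 9 mm; mirrored on the right. Below its pivot a tab runs down outside the bar, its foot goes inward under it, its lip stands 6 mm up inside it. Pinching would swing the hooks out, but the lips stop it (fingers stall 59 to 67 mm apart) until the pinched cassette is pushed down about 6 mm; then the tabs snap in and it lifts off.
- narrow: Tube cassette, dark grey plastic, 14 mm wide (x, along the pump's bars), 69 mm long over its end tabs (y), 58 mm high, about 75 g. Origin on its centre line, level with the undersides of its hooks; z up. Frame block 36 mm long, z = 18 to 52 mm. Starts hooked on the bars in a random one of the three places. Off the pump its sprung shoe hangs out to 6.5 mm below the origin.
- narrow_top (a point): Centre of the top of the frame block of narrow, 52 mm above its origin; a good height for the TCP, with the fingers closing along y.
- narrow_tab (a point): Rim of the left (+y) tab of narrow at rest, y = 34.5 mm, z = 57 mm, fixed in the cassette's frame; the right rim is at y = -34.5 mm. Tabs are levers pivoting at y = +-22.7, z = 34 mm, that flare outward to the rim. Free, a tab takes 3 N at the rim to start and 11 N at its stop. Fully pinched, the rims are 45 to 50 mm apart, the outer faces parallel, and the cassette can be carried by them.
- narrow_hook (a point): Lip of the left hook of narrow at rest, y = 13.5, z = 9 mm; mirrored on the right. Below its pivot a tab runs down outside the bar, its foot goes inward under it, its lip stands 6 mm up inside it. Pinching would swing the hooks out, but the lips stop it (fingers stall 59 to 67 mm apart) until the pinched cassette is pushed down about 6 mm; then the tabs snap in and it lifts off.
- square_bin: White square open bin, 200 x 200 mm outside, 50 mm high, walls and floor 3 mm, fixed. Origin under its centre, sides along its x and y. On one side of the pump, either.
- slim_bin: White long slim open bin, 230 mm (x) by 110 mm (y) outside, 50 mm high, walls and floor 3 mm, fixed. Origin under its centre. On the other side of the pump.
- bottle: Bystander: lab bottle with a blue cap, 86 mm across, 180 mm high, standing; origin under its centre.
- beaker: Bystander: glass beaker, 70 mm across, 90 mm high, standing; origin under its centre.
- vial_rack: Bystander: white vial rack 60 x 120 mm, 58 mm high with its vials; origin under its centre.
There are look-alikes about, which are no part of the job. Leave any yellow look-alike of the wide_b alone. What is shaped like the wide_a but green is not meant.

How it is judged (in metres and radians):
At the end, for the whole second after the job is handed in: Both wide cassettes lie in the square bin and the narrow one in the slim bin, each at rest (under 0.03 m/s), upright or toppled, with its origin and the top of its frame both within the bin's outline and its origin no more than 60 mm above the bin's underside (x of wide_a in the frame of square_bin between -0.1 and 0.1 m and y of wide_a in the frame of square_bin between -0.1 and 0.1 m and x of wide_a_top in the frame of square_bin between -0.1 and 0.1 m and y of wide_a_top in the frame of square_bin between -0.1 and 0.1 m and z of each of wide_a, wide_b in the frame of square_bin below 0.06 m and linear speed of each of wide_a, wide_b, narrow below 0.03 m/s and x of wide_b in the frame of square_bin between -0.1 and 0.1 m and y of wide_b in the frame of square_bin between -0.1 and 0.1 m and x of wide_b_top in the frame of square_bin between -0.1 and 0.1 m and y of wide_b_top in the frame of square_bin between -0.1 and 0.1 m and x of narrow in the frame of slim_bin between -0.115 and 0.115 m and y of narrow in the frame of slim_bin between -0.055 and 0.055 m and x of narrow_top in the frame of slim_bin between -0.115 and 0.115 m and y of narrow_top in the frame of slim_bin between -0.055 and 0.055 m and z of narrow in the frame of slim_bin below 0.06 m); the robot touches nothing.
It fails at once if a cassette is forced: more than 160 N of contact in all between it and the pump (contact force between any of wide_a, wide_b, narrow and pump above 160 N).
It fails at once if a cassette is dropped or thrown: it moves faster than 0.9 m/s (a free fall of 40 mm) with no finger on it ((linear speed of wide_a above 0.9 m/s and contact force between wide_a and the fingers below 0.1 N) or (linear speed of wide_b above 0.9 m/s and contact force between wide_b and the fingers below 0.1 N) or (linear speed of narrow above 0.9 m/s and contact force between narrow and the fingers below 0.1 N)).
It fails at once if the bottle, the beaker or the vial rack is shifted by more than 30 mm or tipped over (distance of any of bottle, beaker, vial_rack from where it was at the start of the episode above 0.03 m or angle between any of bottle, beaker, vial_rack's own z axis and vertical above 0.5 rad).
It also fails if it takes over 72 s, if anything falls off the work surface, if the arm or the gripper's body presses on something with over 40 N, if the wrist force passes 120 N, or if a joint passes its speed limit or range.

## Robot

A 6-joint arm with a two-finger parallel gripper is mounted at the origin on the work surface. World frame = base frame: x ahead of the robot, y to its left, z up, the work surface at z = 0. Lengths are in mm, angles in rad, forces in N, time in s.
With the tool pointing down it reaches from about 375 to 975 mm from the base axis. Payload 3.8 kg.
Tool frame: the origin (TCP) lies between the finger pads, 19 mm behind the fingertips; this is the grasp point; z points along the fingers, y is the line along which they close (so a half turn about z gives the same grasp; the last joint's range is limited). The gripper opens to 88 mm and grips with 3 to 60 N. Pads are 18 mm wide; open, the fingers measure 123 mm over their backs; the gripper's body (75 mm by 187 mm) begins 45 mm behind the grasp point.
Start: joints at [1.152, 0.264, 1.604, -0, 1.274, -0.037], TCP at [251.497, 626.393, 257.406] pointing down, gripper open.
Joint ranges: [-2.63, 2.63], [-0.94, 2.18], [0.31, 2.57], [-1.31, 4.45], [0, 2.66], [-2.55, 2.55]. Speed limits (rad/s): [2.57, 2.57, 3.14, 3.14, 3.14, 3.14].

## Interface

Orientations are given as a unit quaternion [x, y, z, w].
In Python, from cell import observe, grab_frame, close_job, recognise gives the robot as it stands.
- The arm moves only by the tool apply_moves, never from a script. Its argument "commands" is a list of rows, each an object of numbers: "claw": the closure, from 0 (fully open) to 1 (shut); "x", "y", "z": the shift along the tool's x, y, z in mm; "ax", "ay", "az": the turn, a rotation vector about the tool's x, y, z in degrees. In form: [{"claw": .., "x": .., "y": .., "z": .., "ax": .., "ay": .., "az": ..}, ...]. A call has 1 to 8 rows; each row is the pose to reach, as a shift and turn from the pose commanded when the call began, along the tool's axes at that moment; what a row does not reach only later rows make up. A row lasts 1/8 s, in which the tool goes at most 62.5 mm and 10.7 degrees, less where a joint would pass 70% of its speed; a pose out of reach is approached as far as the arm can. A call with a gripper value outside its range is refused whole. The fingers move at their own pace and stop on an object; the grip force is fixed at half the most. Time passes only in rows, so rows that repeat a pose let the fingers close. It gives the time, the measured TCP pose, the force, the opening and the grip force at its end, in the units of the state.
- observe(): the state, without advancing time (a new reading comes with each control period).
- grab_frame(name): name is "scene" or "top" or "wrist"; returns a dict with "img" (384x512x3 uint8, blue, green, red), "fx", "fy", "cx", "cy" (pixels), "pose" (4x4, takes a point from camera to world coordinates). Camera axes: x right, y down, z forward; pixel columns grow to the right and rows downward; lengths in mm; the calibration is good to about 2 mm. A picture is of the moment at which its call begins. There is no depth.
- close_job(): hands the job in; it is judged then, once.
Trained networks look in a picture, given as the dict that the camera call returned (one of the last four; its "shot" number tells which), for a name from the list of things; names that differ only in an ending like _2 or _b are one class to them, and where a whole thing is asked for, a point or a joint stands for the part that bears it (a point fixed in the world has none). Each returns a list of dicts, best first, with "score" (0 to 1); they miss things now and then, are a little off and sometimes report something else, mostly with a low value. They report only what shows in the picture. A call takes as long as a camera call. They do not tell look-alikes from the thing itself.
- recognise(picture, query): "point" ([column, row] in pixels, amid what is visible of it).
The state is a dict: "clock": time; "joint_pos": joint angles; "qvel": joint speeds; "effort": joint torques, N m; "ee_pos": TCP position; "tool_rot": TCP orientation; "ft_force": force on the tool from outside, world axes, zero at the start; "moment": the same for the moment, N m; "gripper_width": finger opening in mm; "grasp_force": force on a finger pad.
Only numpy, scipy, OpenCV 4.12 (cv2) and the standard library are available. Lean on these libraries where they do the work, as an engineer would, in place of code of your own. Each camera call takes 0.05 s, during which the arm holds its last target. There are 200 camera calls.

## Working session

There is one attempt and no reset: what is moved stays moved. The work goes in short steps, Python scripts to look and compute and a tool call to move; the robot and the scene stay as the last step left them, time stands still between calls to the robot, and variables do not carry over. Pictures are saved under pics/ and viewed, at most 10 in all, crops included, and the job is handed in when it is done.

Besides the shell and the picture viewer there is one more tool, called after "Call:" by a JSON object that holds its "op" and its "data", one argument or row to a line. apply_moves: Moves the arm, as the interface text tells. Its arguments: {"type":"object","properties":{"commands":{"type":"array"}},"required":["commands"]}

```bash
mkdir -p pics; cat > h.py <<'E'
import numpy as np, cv2
from cell import observe, grab_frame, close_job, recognise
def ray(f,p):
    P=np.array(f["pose"]); d=np.array([(p[0]-f["cx"])/f["fx"],(p[1]-f["cy"])/f["fy"],1.])
    return P[:3,3],P[:3,:3]@d
def atz(f,p,z):
    o,d=ray(f,p); return o+d*(z-o[2])/d[2]
def proj(f,X):
    P=np.array(f["pose"]); c=P[:3,:3].T@(np.array(X,float)-P[:3,3]); return np.array([f["fx"]*c[0]/c[2]+f["cx"],f["fy"]*c[1]/c[2]+f["cy"]])
E
python3 - <<'E'
from h import *
s=observe(); print({k:np.round(v,3) for k,v in s.items()})
Z=dict(pump=95,pump_rods_mid=95,wide_a_top=141.5,narrow_top=141.5,wide_a=120,narrow=120,square_bin=3,slim_bin=3,bottle=180,beaker=90,vial_rack=58)
for c in("top","scene"):
    f=grab_frame(c); cv2.imwrite(f"pics/{c}0.png",f["img"]); print(c,np.round(f["pose"],2).tolist(),f["fx"],f["cx"],f["cy"])
    for n,z in Z.items():
        print(n,[(np.round(r["point"]).tolist(),round(r["score"],2),np.round(atz(f,r["point"],z)[:2]).tolist()) for r in recognise(f,n)[:6]])
E
```

```text
{'clock': np.float64(0.0), 'joint_pos': array([ 1.152,  0.265,  1.605, -0.   ,  1.274, -0.037]), 'qvel': array([ 0.003, -0.001, -0.001,  0.001, -0.001,  0.001]), 'effort': array([-1.0000e-03, -5.0212e+01, -3.5687e+01,  7.3000e-02,  2.9000e-02,
       -0.0000e+00]), 'ee_pos': array([251.238, 625.778, 256.103]), 'tool_rot': array([ 0.19 ,  0.982, -0.001, -0.   ]), 'ft_force': array([ 0.018, -0.249, -0.529]), 'moment': array([ 0.038, -0.004,  0.006]), 'grasp_force': np.float64(0.0), 'gripper_width': np.float64(88.161)}
top [[0.02, -0.97, 0.24, 339.77], [-1.0, -0.02, 0.01, -66.84], [-0.0, -0.24, -0.97, 1139.62], [0.0, 0.0, 0.0, 1.0]] 372.5740928972851 251.57601491380964 193.8801321735924
pump [([242.0, 163.0], 0.94, [692.0, -29.0])]
pump_rods_mid [([239.0, 167.0], 0.77, [680.0, -22.0]), ([140.0, 234.0], 0.66, [476.0, 251.0])]
wide_a_top [([246.0, 271.0], 0.83, [380.0, -51.0]), ([225.0, 220.0], 0.51, [514.0, 10.0]), ([233.0, 204.0], 0.31, [559.0, -11.0])]
narrow_top [([229.0, 204.0], 0.61, [557.0, -0.0]), ([235.0, 192.0], 0.51, [591.0, -16.0]), ([244.0, 164.0], 0.35, [674.0, -37.0])]
wide
[... 879 characters left out ...]
.0], 0.78, [492.0, -77.0]), ([278.0, 177.0], 0.7, [526.0, -4.0]), ([284.0, 205.0], 0.17, [621.0, -20.0])]
narrow_top [([280.0, 190.0], 0.73, [570.0, -14.0])]
wide_a [([278.0, 180.0], 0.89, [518.0, -1.0]), ([332.0, 244.0], 0.89, [752.0, 63.0]), ([325.0, 204.0], 0.86, [630.0, 93.0]), ([283.0, 201.0], 0.84, [592.0, -10.0]), ([250.0, 172.0], 0.69, [470.0, -68.0])]
narrow [([280.0, 191.0], 0.53, [556.0, -8.0])]
square_bin [([169.0, 217.0], 0.64, [474.0, -306.0])]
slim_bin [([359.0, 176.0], 0.96, [462.0, 286.0])]
bottle [([181.0, 296.0], 0.88, [833.0, -312.0])]
beaker [([400.0, 248.0], 0.79, [789.0, 233.0])]
vial_rack [([129.0, 291.0], 0.68, [719.0, -431.0]), ([284.0, 186.0], 0.21, [488.0, 29.0])]
```

```bash
python3 - <<'E'
import cv2
a=cv2.imread("pics/top0.png")[110:300,90:420]; cv2.imwrite("pics/top0c.png",cv2.resize(a,None,fx=2.4,fy=2.4,interpolation=cv2.INTER_CUBIC))
a=cv2.imread("pics/scene0.png")[120:330,200:440]; cv2.imwrite("pics/scene0c.png",cv2.resize(a,None,fx=2.8,fy=2.8,interpolation=cv2.INTER_CUBIC))
E
```

```text
(no output)
```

View pics/top0c.png

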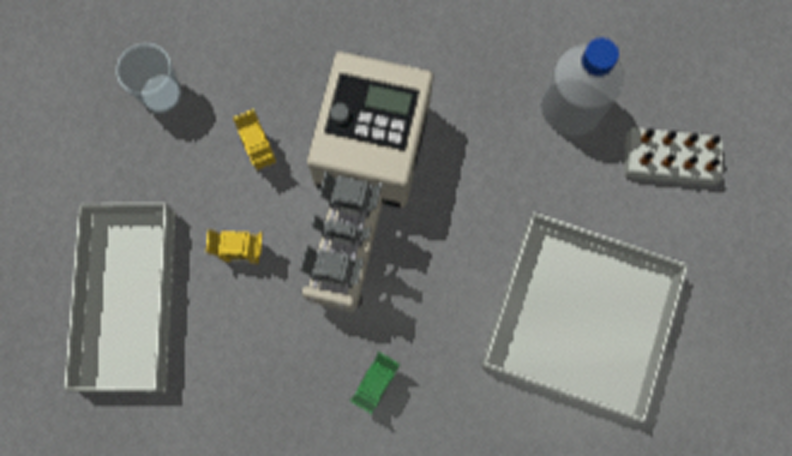

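View pics/scene0c.png

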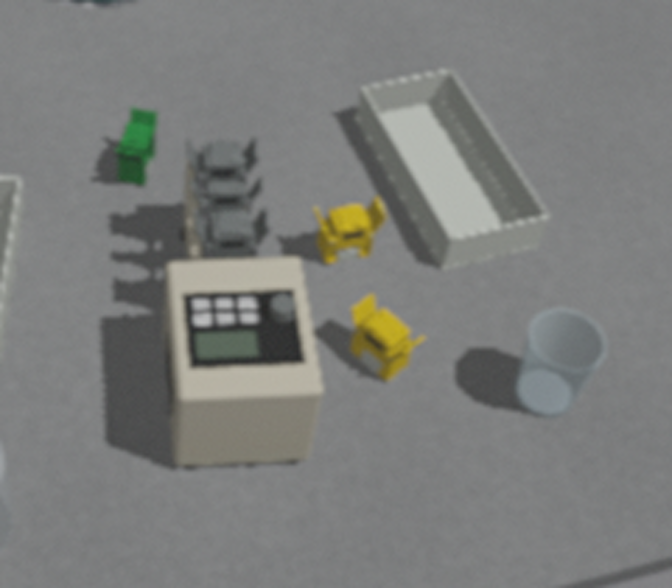

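The top crop shows the three dark grey cassettes on the pump head. In full top-image pixels the wide ones are at about (226,220) and (236,190), with the thinner narrow one between them at (232,203). Candidates that could be mistaken for them: yellow look-alikes at (187,211) and (196,168), and a green one at (247,268). I choose the grey ones on the bars. The slim bin is on the left (+y), the square bin on the right.

```bash
python3 - <<'E'
from h import *
f=grab_frame("top")
def P(l,z): return np.array([atz(f,(90+x/2.4,110+y/2.4),z)[:2] for x,y in l])
for n,l,z in (("housing",[(337,52),(433,70),(405,176),(309,164)],124),("square",[(535,214),(687,265),(644,424),(486,367)],50),("slim",[(80,205),(170,205),(163,390),(66,388)],50)):
    q=P(l,z); print(n,np.round(q).tolist(),"c",np.round(q.mean(0)),"edges",[(round(float(np.hypot(*e))),round(float(np.degrees(np.arctan2(e[1],e[0]))),1)) for e in np.roll(q,-1,0)-q])
for n,p in(("A",(332,266)),("N",(343,226)),("B",(350,192))): print(n,np.round(P([p],141.5)))
E
```

```text
housing [[779.0, 6.0], [758.0, -112.0], [624.0, -80.0], [636.0, 34.0]] c [700. -38.] edges [(119, -100.2), (138, 166.7), (114, 83.8), (146, -11.1)]
square [[599.0, -244.0], [538.0, -431.0], [346.0, -369.0], [409.0, -182.0]] c [ 473. -307.] edges [(196, -108.0), (202, 162.0), (197, 71.5), (200, -18.1)]
slim [[598.0, 326.0], [601.0, 213.0], [374.0, 203.0], [373.0, 319.0]] c [486. 265.] edges [(113, -88.8), (227, -177.5), (116, 90.1), (225, 1.7)]
A [[512.   1.]]
N [[558. -10.]]
B [[599. -17.]]
```

```bash
cat >> h.py <<'E'
from scipy.spatial.transform import Rotation as Ro
def go(X,yang):
    "shift in tool axes and turn to reach TCP X, tool down, tool y at world angle yang (deg, mod 180)"
    s=observe(); R=Ro.from_quat(s["tool_rot"]); m=R.as_matrix(); cur=np.degrees(np.arctan2(m[1,1],m[0,1]))
    d=(yang-cur+90)%180-90; a=np.radians(cur+d)
    y=np.array([np.cos(a),np.sin(a),0]); z=np.array([0,0,-1.]); T=np.c_[np.cross(y,z),y,z]
    return np.round(m.T@(np.array(X)-s["ee_pos"]),1), np.round((R.inv()*Ro.from_matrix(T)).as_rotvec(degrees=True),2)
E
python3 - <<'E'
from h import *
f=grab_frame("wrist"); s=observe(); T=np.eye(4);T[:3,:3]=Ro.from_quat(s["tool_rot"]).as_matrix();T[:3,3]=s["ee_pos"]
print(np.round(np.linalg.inv(T)@np.array(f["pose"]),2).tolist(),f["fx"])
print(s["ee_pos"],go([530,-5,300],78.5))
E
```

```text
[[0.0, -0.96, -0.28, 72.6], [1.0, 0.0, -0.0, 0.43], [0.0, -0.28, 0.96, -126.94], [0.0, 0.0, 0.0, 1.0]] 298.85982812499446
[251.50228058 626.38728534 257.42521985] (array([-493.7, -482.2,  -42.6]), array([ -0.  ,  -0.  , -10.37]))
```

Call:
{"op": "apply_moves", "data": {
  "commands": [
    {"claw": 0,"x": -508,"y": -480,"z": -43,"az": -10.4},
    {"claw": 0,"x": -508,"y": -480,"z": -43,"az": -10.4},
    {"claw": 0,"x": -508,"y": -480,"z": -43,"az": -10.4},
    {"claw": 0,"x": -508,"y": -480,"z": -43,"az": -10.4},
    {"claw": 0,"x": -508,"y": -480,"z": -43,"az": -10.4},
    {"claw": 0,"x": -508,"y": -480,"z": -43,"az": -10.4},
    {"claw": 0,"x": -508,"y": -480,"z": -43,"az": -10.4},
    {"claw": 0,"x": -508,"y": -480,"z": -43,"az": -10.4}
  ]
}}

```text
schema error: expected keys claw, x, y, z, ax, ay, az
```

```bash
python3 - <<'E'
from h import *
print(observe()["ee_pos"],go([545,-8,300],78.5))
E
```

```text
[251.50228058 626.38728534 257.42521985] (array([-508.7, -479.4,  -42.6]), array([ -0.  ,  -0.  , -10.37]))
```

Call:
{"op": "apply_moves", "data": {
  "commands": [
    {"claw": 0,"x": -508,"y": -480,"z": -43,"ax": 0,"ay": 0,"az": -10.4},
    {"claw": 0,"x": -508,"y": -480,"z": -43,"ax": 0,"ay": 0,"az": -10.4},
    {"claw": 0,"x": -508,"y": -480,"z": -43,"ax": 0,"ay": 0,"az": -10.4},
    {"claw": 0,"x": -508,"y": -480,"z": -43,"ax": 0,"ay": 0,"az": -10.4},
    {"claw": 0,"x": -508,"y": -480,"z": -43,"ax": 0,"ay": 0,"az": -10.4},
    {"claw": 0,"x": -508,"y": -480,"z": -43,"ax": 0,"ay": 0,"az": -10.4},
    {"claw": 0,"x": -508,"y": -480,"z": -43,"ax": 0,"ay": 0,"az": -10.4},
    {"claw": 0,"x": -508,"y": -480,"z": -43,"ax": 0,"ay": 0,"az": -10.4}
  ]
}}

```text
clock: 2.3
ee_pos: [461.0, 171.3, 288.7]
tool_rot: [0.1, 0.995, 0.0, 0.001]
ft_force: [0.1, 0.3, 0.2]
gripper_width: 87.8
grasp_force: 0.0
```

```bash
python3 - <<'E'
from h import *
print(observe()["ee_pos"],go([545,-8,300],78.5))
E
```

```text
[460.99880328 171.33800538 288.71965952] (array([-118. , -159.1,  -11.3]), array([0.04, 0.07, 0.04]))
```

Call:
{"op": "apply_moves", "data": {
  "commands": [
    {"claw": 0,"x": -118,"y": -159,"z": -11,"ax": 0,"ay": 0,"az": 0},
    {"claw": 0,"x": -118,"y": -159,"z": -11,"ax": 0,"ay": 0,"az": 0},
    {"claw": 0,"x": -118,"y": -159,"z": -11,"ax": 0,"ay": 0,"az": 0},
    {"claw": 0,"x": -118,"y": -159,"z": -11,"ax": 0,"ay": 0,"az": 0},
    {"claw": 0,"x": -118,"y": -159,"z": -11,"ax": 0,"ay": 0,"az": 0},
    {"claw": 0,"x": -118,"y": -159,"z": -11,"ax": 0,"ay": 0,"az": 0}
  ]
}}

```text
clock: 3.05
ee_pos: [543.8, -4.8, 298.9]
tool_rot: [0.099, 0.995, 0.0, -0.0]
ft_force: [-0.0, 0.8, -0.5]
gripper_width: 88.2
grasp_force: 0.0
```

```bash
python3 - <<'E'
from h import *
f=grab_frame("wrist"); cv2.imwrite("pics/w1.png",f["img"]); np.savez("w1.npz",**{k:np.array(v) for k,v in f.items() if k!="img"})
print(observe()["ee_pos"],np.round(f["pose"],3).tolist())
for n,z in (("wide_a_top",141.5),("narrow_top",141.5),("wide_a_tab",146.5),("narrow_tab",146.5),("wide_a",125),("narrow",125)):
    print(n,[(np.round(r["point"],1).tolist(),round(r["score"],2),np.round(atz(f,r["point"],z)[:2],1).tolist()) for r in recognise(f,n)[:6]])
cv2.imwrite("pics/w1b.png",cv2.resize(f["img"],None,fx=1.5,fy=1.5,interpolation=cv2.INTER_CUBIC))
E
```

```text
[543.81022165  -4.59920196 298.98797432] [[0.197, 0.941, 0.274, 472.92], [0.98, -0.19, -0.055, 9.942], [0.001, 0.279, -0.96, 425.929], [0.0, 0.0, 0.0, 1.0]]
wide_a_top [([190.1, 42.1], 0.97, [410.5, -31.1]), ([251.1, 150.0], 0.77, [512.3, 2.2])]
narrow_top [([248.6, 187.5], 0.74, [548.1, -7.5]), ([119.4, 341.7], 0.63, [699.8, -191.2])]
wide_a_tab [([187.3, 41.0], 0.96, [410.3, -32.5]), ([252.0, 149.6], 0.68, [511.4, 3.2])]
narrow_tab [([250.8, 191.8], 0.67, [551.4, -6.0])]
wide_a [([356.2, 150.7], 0.88, [536.2, 105.4]), ([251.9, 146.7], 0.78, [511.5, 3.2]), ([251.5, 231.5], 0.69, [601.7, -15.4]), ([343.7, 229.3], 0.65, [619.0, 83.4]), ([186.5, 38.4], 0.6, [403.3, -35.9]), ([249.9, 188.6], 0.42, [553.9, -7.5])]
narrow [([254.9, 192.7], 0.94, [559.3, -3.2]), ([249.4, 267.0], 0.73, [643.8, -26.2]), ([253.5, 150.2], 0.33, [515.3, 4.1])]
```

View pics/w1b.png

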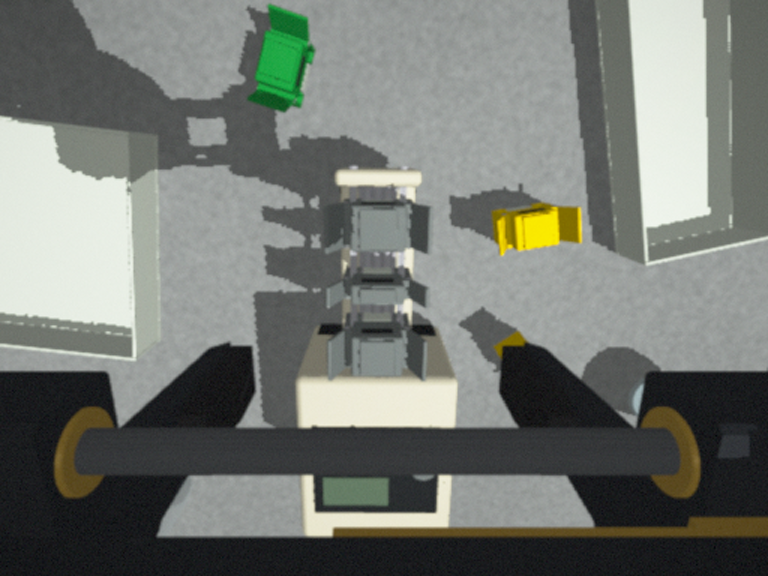

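The wrist view shows the pump head running straight down the image, with the three grey cassettes at about (380,228), (378,292) and (377,355) in the 1.5x view. The middle one is the narrow one. The green and yellow ones stand apart from the pump.

```bash
python3 - <<'E'
from h import *
f=dict(np.load("w1.npz"))
for n,p,z in (("plateL front",(335,171),102),("plateR",(421,171),102),("housL",(298,380),124),("housR",(457,380),124),("Arim L",(324,203),146.5),("Arim R",(430,206),146.5),("Ablk",(357,205),141.5),("Ablk",(411,205),141.5),("Ablk",(411,250),141.5),("Ablk",(357,250),141.5),("Brim L",(328,378),146.5),("BrimR",(426,378),146.5),("Nblk",(359,287),141.5),("Nblk",(404,304),141.5),("Nrim",(328,306),146.5),("Nrim",(427,306),146.5)):
    print(n,np.round(atz(f,np.array(p)/1.5,z)[:2],1))
g=cv2.resize(cv2.imread("pics/w1.png")[105:260,190:310],None,fx=4.9,fy=3.8,interpolation=cv2.INTER_CUBIC)
cv2.imwrite("pics/w1c.png",g)
E
```

```text
plateL front [475.1 -20. ]
plateR [486.9  38.9]
housL [616.4 -78.5]
housR [639.8  37.6]
Arim L [492.  -26.7]
Arim R [506.7  36.8]
Ablk [497.6  -7.4]
Ablk [504.3  25.7]
Ablk [532.5  20.7]
Ablk [525.6 -13.4]
Brim L [608.3 -51.3]
BrimR [621.6  14.8]
Nblk [550.1 -17.3]
Nblk [567.6   9.7]
Nrim [557.4 -39.5]
Nrim [570.3  24.2]
```

View pics/w1c.png

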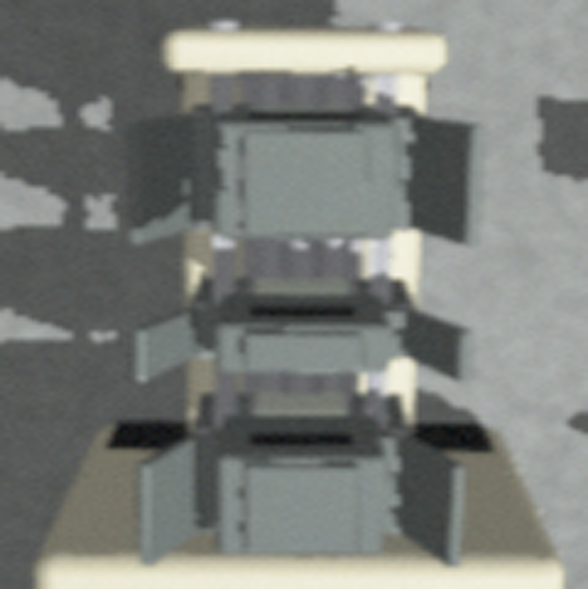

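```bash
python3 - <<'E'
from h import *
from scipy.optimize import least_squares
f=dict(np.load("w1.npz"))
O=[]  # (u or None, v or None, X)
def a(X,u=None,v=None): O.append((X,None if u is None else u/4.9+190,None if v is None else v/3.8+105))
a((-75,31,102),u=446);a((-75,-31,102),u=163);a((-69,0,102),v=70)
for cx,h,l,r,v0,v1 in((-44,15,129,477,124,238),(0,7,135,467,325,373),(44,15,141,462,455,553)):
    a((cx,34.5,146.5),u=r);a((cx,-34.5,146.5),u=l);a((cx-h,0,141.5),v=v0);a((cx+h,0,141.5),v=v1)
def res(p):
    R=Ro.from_euler("z",p[2]).as_matrix();o=[]
    for X,u,v in O:
        q=proj(f,R@X+[p[0],p[1],0])
        if u is not None:o.append(q[0]-u)
        if v is not None:o.append(q[1]-v)
    return np.array(o)
s=least_squares(res,[560,-8,-.2],x_scale=[10,10,.1],loss="soft_l1"); print(s.x,np.degrees(s.x[2]),np.round(res(s.x),2))
R=Ro.from_euler("z",s.x[2]).as_matrix()
for c in(-44,0,44): print(c,np.round((R@[c,0,0])[:2]+s.x[:2],1))
E
```

```text
[ 5.58302336e+02 -6.49642578e+00 -2.05157041e-01] -11.754632602535066 [ 0.52 -0.66  0.28  1.43 -1.11 -0.64  0.73  1.61 -1.12 -0.28  0.54  0.91
 -1.22 -0.59  0.22]
-44 [515.2   2.5]
0 [558.3  -6.5]
44 [601.4 -15.5]
```

```bash
python3 - <<'E'
from h import *
print(go([515.2,2.5,141.5],78.25))
E
```

```text
(array([ 30.1,   2. , 157.7]), array([0.  , 0.01, 0.34]))
```

Call:
{"op": "apply_moves", "data": {
  "commands": [
    {"claw": 0,"x": 30,"y": 2,"z": 40,"ax": 0,"ay": 0,"az": 0.3},
    {"claw": 0,"x": 30,"y": 2,"z": 80,"ax": 0,"ay": 0,"az": 0.3},
    {"claw": 0,"x": 30,"y": 2,"z": 110,"ax": 0,"ay": 0,"az": 0.3},
    {"claw": 0,"x": 30,"y": 2,"z": 110,"ax": 0,"ay": 0,"az": 0.3}
  ]
}}

```text
clock: 3.9
ee_pos: [513.2, 2.1, 186.5]
tool_rot: [0.102, 0.995, -0.0, -0.003]
ft_force: [0.6, -0.4, -0.1]
gripper_width: 88.0
grasp_force: 0.0
```

```bash
python3 - <<'E'
from h import *
print(go([515.2,2.5,141.5],78.25))
f=grab_frame("wrist"); cv2.imwrite("pics/w2.png",cv2.resize(f["img"],None,fx=1.5,fy=1.5,interpolation=cv2.INTER_CUBIC))
E
```

```text
(array([-2.2,  0.8, 45. ]), array([-0.05, -0.33, -0.  ]))
```

View pics/w2.png

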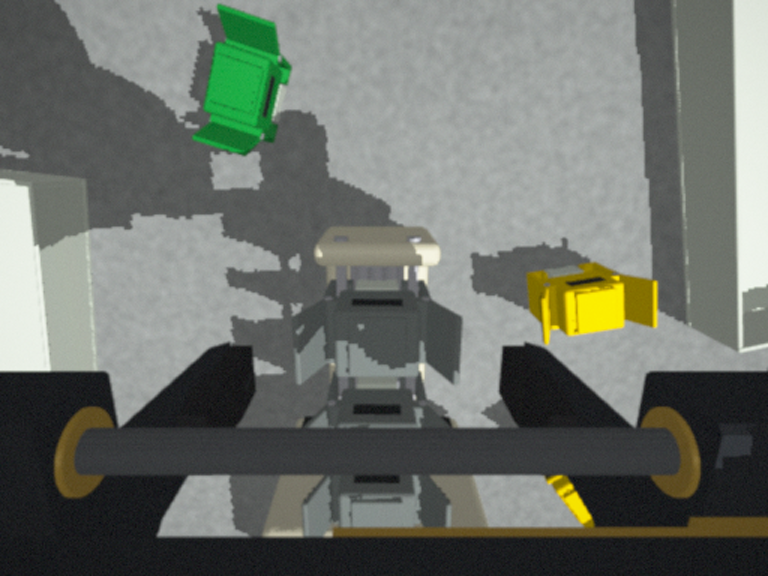

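The grey wide cassette is centred between the fingers: its rims are at columns 295 and 461 and the fingers at 253 and 502, so both are centred near 378. I will go down and pinch.

Call:
{"op": "apply_moves", "data": {
  "commands": [
    {"claw": 0,"x": -1,"y": 0.5,"z": 25,"ax": 0,"ay": 0,"az": 0},
    {"claw": 0,"x": -1,"y": 0.5,"z": 45,"ax": 0,"ay": 0,"az": 0},
    {"claw": 0,"x": -1,"y": 0.5,"z": 45,"ax": 0,"ay": 0,"az": 0},
    {"claw": 0.6,"x": -1,"y": 0.5,"z": 45,"ax": 0,"ay": 0,"az": 0},
    {"claw": 0.6,"x": -1,"y": 0.5,"z": 45,"ax": 0,"ay": 0,"az": 0},
    {"claw": 0.6,"x": -1,"y": 0.5,"z": 45,"ax": 0,"ay": 0,"az": 0},
    {"claw": 0.6,"x": -1,"y": 0.5,"z": 45,"ax": 0,"ay": 0,"az": 0}
  ]
}}

```text
clock: 4.82
ee_pos: [517.6, 1.9, 145.7]
tool_rot: [0.103, 0.995, -0.0, 0.001]
ft_force: [-0.9, -1.6, 6.4]
gripper_width: 63.7
grasp_force: 29.0
```

Call:
{"op": "apply_moves", "data": {
  "commands": [
    {"claw": 0.6,"x": 0,"y": 0,"z": 2,"ax": 0,"ay": 0,"az": 0},
    {"claw": 0.6,"x": 0,"y": 0,"z": 4,"ax": 0,"ay": 0,"az": 0},
    {"claw": 0.6,"x": 0,"y": 0,"z": 6,"ax": 0,"ay": 0,"az": 0},
    {"claw": 0.6,"x": 0,"y": 0,"z": 7,"ax": 0,"ay": 0,"az": 0},
    {"claw": 0.6,"x": 0,"y": 0,"z": 7,"ax": 0,"ay": 0,"az": 0}
  ]
}}

```text
clock: 5.45
ee_pos: [518.7, 2.0, 139.6]
tool_rot: [0.103, 0.995, 0.0, 0.003]
ft_force: [-0.8, -0.8, 8.2]
gripper_width: 48.0
grasp_force: 30.0
```

Call:
{"op": "apply_moves", "data": {
  "commands": [
    {"claw": 0.6,"x": 0,"y": 0,"z": -3,"ax": 0,"ay": 0,"az": 0},
    {"claw": 0.6,"x": 0,"y": 0,"z": -8,"ax": 0,"ay": 0,"az": 0},
    {"claw": 0.6,"x": 0,"y": 0,"z": -15,"ax": 0,"ay": 0,"az": 0},
    {"claw": 0.6,"x": 0,"y": 0,"z": -30,"ax": 0,"ay": 0,"az": 0},
    {"claw": 0.6,"x": 0,"y": 0,"z": -50,"ax": 0,"ay": 0,"az": 0},
    {"claw": 0.6,"x": 0,"y": 0,"z": -70,"ax": 0,"ay": 0,"az": 0},
    {"claw": 0.6,"x": 0,"y": 0,"z": -70,"ax": 0,"ay": 0,"az": 0}
  ]
}}

```text
clock: 6.32
ee_pos: [517.3, 2.1, 208.8]
tool_rot: [0.103, 0.995, 0.0, 0.001]
ft_force: [1.1, 0.2, -1.0]
gripper_width: 48.4
grasp_force: 30.0
```

```bash
python3 - <<'E'
from h import *
s=observe();print(s["ft_force"],s["gripper_width"])
a=np.radians(-18.3);ex=np.array([np.cos(a),np.sin(a)])
for k in(-45,45): print(np.r_[np.array([473,-307])+k*ex],)
p=np.array([473,-307])-45*ex
print(go([*p,200],71.7))
E
```

```text
[ 1.06545126  0.17201017 -0.99394123] 48.376951793997655
[ 430.27585351 -292.87033948]
[ 515.72414649 -321.12966052]
(array([  25. , -306.5,    8.6]), array([0.04, 0.15, 6.52]))
```

Call:
{"op": "apply_moves", "data": {
  "commands": [
    {"claw": 0.6,"x": 3,"y": -40,"z": 0,"ax": 0,"ay": 0,"az": 1},
    {"claw": 0.6,"x": 8,"y": -90,"z": 0,"ax": 0,"ay": 0,"az": 3},
    {"claw": 0.6,"x": 13,"y": -140,"z": 0,"ax": 0,"ay": 0,"az": 4},
    {"claw": 0.6,"x": 17,"y": -190,"z": 0,"ax": 0,"ay": 0,"az": 5},
    {"claw": 0.6,"x": 21,"y": -240,"z": 0,"ax": 0,"ay": 0,"az": 6.5},
    {"claw": 0.6,"x": 24,"y": -285,"z": 0,"ax": 0,"ay": 0,"az": 6.5},
    {"claw": 0.6,"x": 25,"y": -306,"z": 20,"ax": 0,"ay": 0,"az": 6.5},
    {"claw": 0.6,"x": 25,"y": -306,"z": 50,"ax": 0,"ay": 0,"az": 6.5}
  ]
}}

```text
clock: 7.32
ee_pos: [429.1, -294.2, 156.5]
tool_rot: [0.16, 0.987, -0.0, 0.0]
ft_force: [1.1, 1.4, -2.6]
gripper_width: 48.2
grasp_force: 30.0
```

```bash
python3 - <<'E'
from h import *
s=observe();print(s["ft_force"],s["gripper_width"],go([430.3,-292.9,66],71.7))
E
```

```text
[ 1.11897681  1.41930406 -2.60261497] 48.15593731691555 (array([-0.6,  1.7, 90.5]), array([-0.03,  0.05, -0.13]))
```

Call:
{"op": "apply_moves", "data": {
  "commands": [
    {"claw": 0.6,"x": 0,"y": 1.5,"z": 30,"ax": 0,"ay": 0,"az": 0},
    {"claw": 0.6,"x": 0,"y": 1.5,"z": 60,"ax": 0,"ay": 0,"az": 0},
    {"claw": 0.6,"x": 0,"y": 1.5,"z": 80,"ax": 0,"ay": 0,"az": 0},
    {"claw": 0.6,"x": 0,"y": 1.5,"z": 87,"ax": 0,"ay": 0,"az": 0},
    {"claw": 0.6,"x": 0,"y": 1.5,"z": 90,"ax": 0,"ay": 0,"az": 0},
    {"claw": 0.6,"x": 0,"y": 1.5,"z": 90,"ax": 0,"ay": 0,"az": 0}
  ]
}}

```text
clock: 8.07
ee_pos: [430.4, -291.2, 67.7]
tool_rot: [0.159, 0.987, -0.0, 0.0]
ft_force: [1.1, -0.7, -0.7]
gripper_width: 48.4
grasp_force: 30.0
```

Call:
{"op": "apply_moves", "data": {
  "commands": [
    {"claw": 0.6,"x": 0,"y": 0,"z": 1,"ax": 0,"ay": 0,"az": 0},
    {"claw": 0.6,"x": 0,"y": 0,"z": 2,"ax": 0,"ay": 0,"az": 0},
    {"claw": 0.6,"x": 0,"y": 0,"z": 3,"ax": 0,"ay": 0,"az": 0},
    {"claw": 0.6,"x": 0,"y": 0,"z": 3,"ax": 0,"ay": 0,"az": 0}
  ]
}}

```text
clock: 8.57
ee_pos: [430.7, -291.5, 64.7]
tool_rot: [0.159, 0.987, -0.0, 0.001]
ft_force: [0.7, -1.2, 2.8]
gripper_width: 48.3
grasp_force: 30.0
```

Call:
{"op": "apply_moves", "data": {
  "commands": [
    {"claw": 0.3,"x": 0,"y": 0,"z": 0,"ax": 0,"ay": 0,"az": 0},
    {"claw": 0.1,"x": 0,"y": 0,"z": 0,"ax": 0,"ay": 0,"az": 0},
    {"claw": 0,"x": 0,"y": 0,"z": 0,"ax": 0,"ay": 0,"az": 0},
    {"claw": 0,"x": 0,"y": 0,"z": 0,"ax": 0,"ay": 0,"az": 0},
    {"claw": 0,"x": 0,"y": 0,"z": -20,"ax": 0,"ay": 0,"az": 0},
    {"claw": 0,"x": 0,"y": 0,"z": -60,"ax": 0,"ay": 0,"az": 0},
    {"claw": 0,"x": 0,"y": 0,"z": -110,"ax": 0,"ay": 0,"az": 0},
    {"claw": 0,"x": 0,"y": 0,"z": -150,"ax": 0,"ay": 0,"az": 0}
  ]
}}

```text
clock: 9.57
ee_pos: [430.1, -290.9, 215.7]
tool_rot: [0.159, 0.987, -0.0, 0.0]
ft_force: [0.6, 0.2, -0.3]
gripper_width: 88.2
grasp_force: 0.0
```

```bash
python3 - <<'E'
from h import *
f=grab_frame("top"); cv2.imwrite("pics/t2.png",cv2.resize(f["img"][110:300,90:420],None,fx=2.4,fy=2.4,interpolation=cv2.INTER_CUBIC))
print(observe()["ee_pos"],go([601.4,-15.5,220],78.25))
E
```

```text
[ 432.53819401 -292.70510745  221.60454375] (array([-73.4, 316.2,   1.4]), array([-0.19,  0.49, -6.52]))
```

View pics/t2.png

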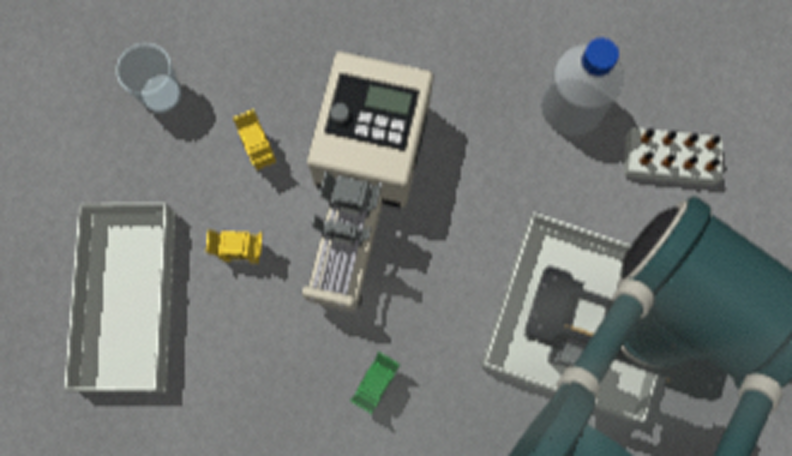

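The front wide cassette is in the square bin, just visible under the arm at (570,350). The pump still holds two cassettes. Next is the back wide one.

Call:
{"op": "apply_moves", "data": {
  "commands": [
    {"claw": 0,"x": -73,"y": 316,"z": 1,"ax": 0,"ay": 0,"az": -6.5},
    {"claw": 0,"x": -73,"y": 316,"z": 1,"ax": 0,"ay": 0,"az": -6.5},
    {"claw": 0,"x": -73,"y": 316,"z": 1,"ax": 0,"ay": 0,"az": -6.5},
    {"claw": 0,"x": -73,"y": 316,"z": 1,"ax": 0,"ay": 0,"az": -6.5},
    {"claw": 0,"x": -73,"y": 316,"z": 1,"ax": 0,"ay": 0,"az": -6.5},
    {"claw": 0,"x": -73,"y": 316,"z": 1,"ax": 0,"ay": 0,"az": -6.5},
    {"claw": 0,"x": -73,"y": 316,"z": 1,"ax": 0,"ay": 0,"az": -6.5},
    {"claw": 0,"x": -73,"y": 316,"z": 1,"ax": 0,"ay": 0,"az": -6.5}
  ]
}}

```text
clock: 10.62
ee_pos: [597.6, -15.0, 212.7]
tool_rot: [0.103, 0.995, -0.0, -0.001]
ft_force: [-0.9, -0.1, -0.4]
gripper_width: 88.1
grasp_force: 0.0
```

```bash
python3 - <<'E'
from h import *
print(observe()["ee_pos"],go([601.4,-15.5,142],78.25))
E
```

```text
[597.55696474 -15.04659713 212.66406449] (array([-3.9,  0.4, 70.7]), array([-0.04, -0.06, -0.09]))
```

Call:
{"op": "apply_moves", "data": {
  "commands": [
    {"claw": 0,"x": -4,"y": 0,"z": 20,"ax": 0,"ay": 0,"az": 0},
    {"claw": 0,"x": -4,"y": 0,"z": 40,"ax": 0,"ay": 0,"az": 0},
    {"claw": 0,"x": -4,"y": 0,"z": 40,"ax": 0,"ay": 0,"az": 0},
    {"claw": 0,"x": -4,"y": 0,"z": 40,"ax": 0,"ay": 0,"az": 0}
  ]
}}

```text
clock: 11.12
ee_pos: [602.1, -14.9, 172.5]
tool_rot: [0.103, 0.995, -0.0, -0.001]
ft_force: [0.5, 0.3, -0.0]
gripper_width: 88.0
grasp_force: 0.0
```

```bash
python3 - <<'E'
from h import *
print(observe()["ee_pos"],go([601.4,-15.5,142],78.25))
E
```

```text
[602.05129502 -14.85655152 172.52419407] (array([ 0.5, -0.8, 30.5]), array([-0.01, -0.06, -0.05]))
```

Call:
{"op": "apply_moves", "data": {
  "commands": [
    {"claw": 0,"x": 0.5,"y": -0.5,"z": 20,"ax": 0,"ay": 0,"az": 0},
    {"claw": 0,"x": 0.5,"y": -0.5,"z": 30,"ax": 0,"ay": 0,"az": 0},
    {"claw": 0,"x": 0.5,"y": -0.5,"z": 30,"ax": 0,"ay": 0,"az": 0},
    {"claw": 0.6,"x": 0.5,"y": -0.5,"z": 30,"ax": 0,"ay": 0,"az": 0},
    {"claw": 0.6,"x": 0.5,"y": -0.5,"z": 30,"ax": 0,"ay": 0,"az": 0},
    {"claw": 0.6,"x": 0.5,"y": -0.5,"z": 30,"ax": 0,"ay": 0,"az": 0},
    {"claw": 0.6,"x": 0.5,"y": -0.5,"z": 30,"ax": 0,"ay": 0,"az": 0}
  ]
}}

```text
clock: 12.0
ee_pos: [602.3, -15.2, 144.2]
tool_rot: [0.103, 0.995, -0.0, 0.001]
ft_force: [-1.9, -0.6, 4.1]
gripper_width: 63.3
grasp_force: 29.3
```

Call:
{"op": "apply_moves", "data": {
  "commands": [
    {"claw": 0.6,"x": 0,"y": 0,"z": 2,"ax": 0,"ay": 0,"az": 0},
    {"claw": 0.6,"x": 0,"y": 0,"z": 4,"ax": 0,"ay": 0,"az": 0},
    {"claw": 0.6,"x": 0,"y": 0,"z": 6,"ax": 0,"ay": 0,"az": 0},
    {"claw": 0.6,"x": 0,"y": 0,"z": 7,"ax": 0,"ay": 0,"az": 0},
    {"claw": 0.6,"x": 0,"y": 0,"z": 7,"ax": 0,"ay": 0,"az": 0}
  ]
}}

```text
clock: 12.62
ee_pos: [603.8, -14.8, 138.6]
tool_rot: [0.103, 0.995, 0.0, 0.002]
ft_force: [0.5, -0.0, 8.6]
gripper_width: 48.5
grasp_force: 30.0
```

Snapped in; lift it.

Call:
{"op": "apply_moves", "data": {
  "commands": [
    {"claw": 0.6,"x": 0,"y": 0,"z": -3,"ax": 0,"ay": 0,"az": 0},
    {"claw": 0.6,"x": 0,"y": 0,"z": -8,"ax": 0,"ay": 0,"az": 0},
    {"claw": 0.6,"x": 0,"y": 0,"z": -15,"ax": 0,"ay": 0,"az": 0},
    {"claw": 0.6,"x": 0,"y": 0,"z": -30,"ax": 0,"ay": 0,"az": 0},
    {"claw": 0.6,"x": 0,"y": 0,"z": -50,"ax": 0,"ay": 0,"az": 0},
    {"claw": 0.6,"x": 0,"y": 0,"z": -80,"ax": 0,"ay": 0,"az": 0},
    {"claw": 0.6,"x": 0,"y": 0,"z": -80,"ax": 0,"ay": 0,"az": 0}
  ]
}}

```text
clock: 13.5
ee_pos: [603.9, -15.1, 220.0]
tool_rot: [0.103, 0.995, 0.0, 0.003]
ft_force: [0.6, 0.1, -1.4]
gripper_width: 48.4
grasp_force: 30.0
```

```bash
python3 - <<'E'
from h import *
s=observe();print(s["ft_force"],s["gripper_width"],go([515.7,-321.1,200],71.7))
E
```

```text
[ 0.58592977  0.05355647 -1.39824453] 48.38045477603239 (array([  24.1, -317.6,   19.5]), array([0.07, 0.37, 6.53]))
```

Call:
{"op": "apply_moves", "data": {
  "commands": [
    {"claw": 0.6,"x": 3,"y": -40,"z": 0,"ax": 0,"ay": 0,"az": 1},
    {"claw": 0.6,"x": 8,"y": -90,"z": 0,"ax": 0,"ay": 0,"az": 3},
    {"claw": 0.6,"x": 12,"y": -140,"z": 0,"ax": 0,"ay": 0,"az": 4},
    {"claw": 0.6,"x": 16,"y": -190,"z": 0,"ax": 0,"ay": 0,"az": 5},
    {"claw": 0.6,"x": 20,"y": -240,"z": 0,"ax": 0,"ay": 0,"az": 6.5},
    {"claw": 0.6,"x": 23,"y": -290,"z": 0,"ax": 0,"ay": 0,"az": 6.5},
    {"claw": 0.6,"x": 24,"y": -318,"z": 30,"ax": 0,"ay": 0,"az": 6.5},
    {"claw": 0.6,"x": 24,"y": -318,"z": 60,"ax": 0,"ay": 0,"az": 6.5}
  ]
}}

```text
clock: 14.5
ee_pos: [512.4, -323.6, 154.9]
tool_rot: [0.16, 0.987, -0.0, 0.0]
ft_force: [-0.1, 0.3, -1.2]
gripper_width: 48.2
grasp_force: 30.0
```

```bash
python3 - <<'E'
from h import *
s=observe();print(s["ee_pos"],s["gripper_width"],go([515.7,-321.1,65],71.7))
E
```

```text
[ 512.35749159 -323.60928584  154.88266008] 48.198323431418665 (array([-2.4,  3.5, 89.9]), array([-0.03,  0.01, -0.15]))
```

Call:
{"op": "apply_moves", "data": {
  "commands": [
    {"claw": 0.6,"x": -2,"y": 3,"z": 30,"ax": 0,"ay": 0,"az": 0},
    {"claw": 0.6,"x": -2,"y": 3,"z": 60,"ax": 0,"ay": 0,"az": 0},
    {"claw": 0.6,"x": -2,"y": 3,"z": 80,"ax": 0,"ay": 0,"az": 0},
    {"claw": 0.6,"x": -2,"y": 3,"z": 87,"ax": 0,"ay": 0,"az": 0},
    {"claw": 0.6,"x": -2,"y": 3,"z": 89,"ax": 0,"ay": 0,"az": 0},
    {"claw": 0.6,"x": -2,"y": 3,"z": 90,"ax": 0,"ay": 0,"az": 0},
    {"claw": 0.6,"x": -2,"y": 3,"z": 90,"ax": 0,"ay": 0,"az": 0}
  ]
}}

```text
clock: 15.38
ee_pos: [516.9, -319.6, 67.2]
tool_rot: [0.159, 0.987, -0.0, 0.001]
ft_force: [0.2, -1.1, -1.2]
gripper_width: 48.6
grasp_force: 30.0
```

Call:
{"op": "apply_moves", "data": {
  "commands": [
    {"claw": 0.6,"x": 0,"y": 0,"z": 1,"ax": 0,"ay": 0,"az": 0},
    {"claw": 0.6,"x": 0,"y": 0,"z": 2,"ax": 0,"ay": 0,"az": 0},
    {"claw": 0.6,"x": 0,"y": 0,"z": 3,"ax": 0,"ay": 0,"az": 0},
    {"claw": 0.6,"x": 0,"y": 0,"z": 4,"ax": 0,"ay": 0,"az": 0},
    {"claw": 0.6,"x": 0,"y": 0,"z": 4,"ax": 0,"ay": 0,"az": 0}
  ]
}}

```text
clock: 16.0
ee_pos: [516.6, -319.5, 62.5]
tool_rot: [0.159, 0.987, -0.0, 0.001]
ft_force: [0.2, -0.5, 2.7]
gripper_width: 48.4
grasp_force: 30.0
```

Call:
{"op": "apply_moves", "data": {
  "commands": [
    {"claw": 0.3,"x": 0,"y": 0,"z": 0,"ax": 0,"ay": 0,"az": 0},
    {"claw": 0.1,"x": 0,"y": 0,"z": 0,"ax": 0,"ay": 0,"az": 0},
    {"claw": 0,"x": 0,"y": 0,"z": 0,"ax": 0,"ay": 0,"az": 0},
    {"claw": 0,"x": 0,"y": 0,"z": 0,"ax": 0,"ay": 0,"az": 0},
    {"claw": 0,"x": 0,"y": 0,"z": -20,"ax": 0,"ay": 0,"az": 0},
    {"claw": 0,"x": 0,"y": 0,"z": -60,"ax": 0,"ay": 0,"az": 0},
    {"claw": 0,"x": 0,"y": 0,"z": -110,"ax": 0,"ay": 0,"az": 0},
    {"claw": 0,"x": 0,"y": 0,"z": -150,"ax": 0,"ay": 0,"az": 0}
  ]
}}

```text
clock: 17.0
ee_pos: [516.8, -319.5, 215.9]
tool_rot: [0.159, 0.987, -0.001, 0.001]
ft_force: [0.2, -1.2, 0.5]
gripper_width: 88.3
grasp_force: 0.0
```

```bash
python3 - <<'E'
from h import *
print(observe()["ee_pos"],go([558.3,-6.5,200],78.25))
E
```

```text
[ 516.76266919 -319.45895299  215.85365966] (array([ 58.7, 310.2,  15.5]), array([-0.05,  0.16, -6.52]))
```

Call:
{"op": "apply_moves", "data": {
  "commands": [
    {"claw": 0,"x": 59,"y": 310,"z": 15,"ax": 0,"ay": 0,"az": -6.5},
    {"claw": 0,"x": 59,"y": 310,"z": 15,"ax": 0,"ay": 0,"az": -6.5},
    {"claw": 0,"x": 59,"y": 310,"z": 15,"ax": 0,"ay": 0,"az": -6.5},
    {"claw": 0,"x": 59,"y": 310,"z": 15,"ax": 0,"ay": 0,"az": -6.5},
    {"claw": 0,"x": 59,"y": 310,"z": 15,"ax": 0,"ay": 0,"az": -6.5},
    {"claw": 0,"x": 59,"y": 310,"z": 15,"ax": 0,"ay": 0,"az": -6.5},
    {"claw": 0,"x": 59,"y": 310,"z": 15,"ax": 0,"ay": 0,"az": -6.5},
    {"claw": 0,"x": 59,"y": 310,"z": 25,"ax": 0,"ay": 0,"az": -6.5}
  ]
}}

```text
clock: 18.0
ee_pos: [558.3, -7.8, 188.3]
tool_rot: [0.103, 0.995, -0.0, 0.001]
ft_force: [0.4, -0.5, 1.1]
gripper_width: 88.1
grasp_force: 0.0
```

```bash
python3 - <<'E'
from h import *
f=grab_frame("scene"); cv2.imwrite("pics/s3.png",cv2.resize(f["img"][120:330,80:440],None,fx=2.2,fy=2.2,interpolation=cv2.INTER_CUBIC))
print(observe()["ee_pos"],go([558.3,-6.5,142],78.25))
E
```

```text
[556.82994746  -7.88726065 185.82177052] (array([-1.2,  1.7, 43.8]), array([-0.03, -0.06, -0.15]))
```

View pics/s3.png

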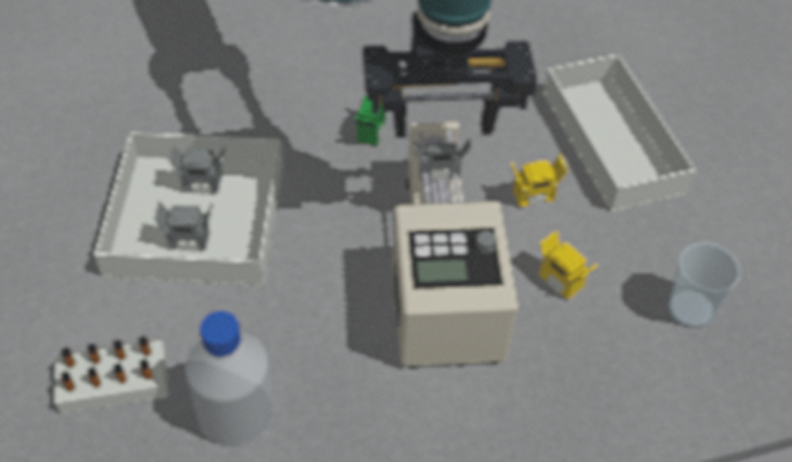

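Both wide cassettes stand upright in the square bin at (200,168) and (187,227). The narrow one is on the pump under the gripper at (440,152).

Call:
{"op": "apply_moves", "data": {
  "commands": [
    {"claw": 0,"x": -0.5,"y": 1,"z": 20,"ax": 0,"ay": 0,"az": 0},
    {"claw": 0,"x": -0.5,"y": 1,"z": 44,"ax": 0,"ay": 0,"az": 0},
    {"claw": 0,"x": -0.5,"y": 1,"z": 44,"ax": 0,"ay": 0,"az": 0},
    {"claw": 0.6,"x": -0.5,"y": 1,"z": 44,"ax": 0,"ay": 0,"az": 0},
    {"claw": 0.6,"x": -0.5,"y": 1,"z": 44,"ax": 0,"ay": 0,"az": 0},
    {"claw": 0.6,"x": -0.5,"y": 1,"z": 44,"ax": 0,"ay": 0,"az": 0},
    {"claw": 0.6,"x": -0.5,"y": 1,"z": 44,"ax": 0,"ay": 0,"az": 0}
  ]
}}

```text
clock: 18.92
ee_pos: [559.1, -5.9, 144.7]
tool_rot: [0.102, 0.995, -0.0, 0.001]
ft_force: [-0.5, -1.9, 6.3]
gripper_width: 63.0
grasp_force: 29.1
```

Call:
{"op": "apply_moves", "data": {
  "commands": [
    {"claw": 0.6,"x": 0,"y": 0,"z": 2,"ax": 0,"ay": 0,"az": 0},
    {"claw": 0.6,"x": 0,"y": 0,"z": 4,"ax": 0,"ay": 0,"az": 0},
    {"claw": 0.6,"x": 0,"y": 0,"z": 6,"ax": 0,"ay": 0,"az": 0},
    {"claw": 0.6,"x": 0,"y": 0,"z": 7,"ax": 0,"ay": 0,"az": 0},
    {"claw": 0.6,"x": 0,"y": 0,"z": 7,"ax": 0,"ay": 0,"az": 0}
  ]
}}

```text
clock: 19.55
ee_pos: [560.5, -5.2, 138.7]
tool_rot: [0.103, 0.995, 0.0, 0.003]
ft_force: [0.2, -0.3, 9.0]
gripper_width: 48.4
grasp_force: 29.8
```

Call:
{"op": "apply_moves", "data": {
  "commands": [
    {"claw": 0.6,"x": 0,"y": 0,"z": -3,"ax": 0,"ay": 0,"az": 0},
    {"claw": 0.6,"x": 0,"y": 0,"z": -8,"ax": 0,"ay": 0,"az": 0},
    {"claw": 0.6,"x": 0,"y": 0,"z": -15,"ax": 0,"ay": 0,"az": 0},
    {"claw": 0.6,"x": 0,"y": 0,"z": -30,"ax": 0,"ay": 0,"az": 0},
    {"claw": 0.6,"x": 0,"y": 0,"z": -50,"ax": 0,"ay": 0,"az": 0},
    {"claw": 0.6,"x": 0,"y": 0,"z": -80,"ax": 0,"ay": 0,"az": 0},
    {"claw": 0.6,"x": 0,"y": 0,"z": -80,"ax": 0,"ay": 0,"az": 0}
  ]
}}

```text
clock: 20.42
ee_pos: [559.5, -5.4, 218.8]
tool_rot: [0.103, 0.995, 0.0, 0.002]
ft_force: [-0.1, -0.0, -0.7]
gripper_width: 48.9
grasp_force: 29.9
```

```bash
python3 - <<'E'
from h import *
s=observe();print(s["ft_force"],s["gripper_width"],go([486,265,200],2))
E
```

```text
[-0.07746059 -0.01810285 -0.73387093] 48.91435062860041 (array([127.2, 249.7,  18.4]), array([ 0.21,  0.19, 76.23]))
```

Call:
{"op": "apply_moves", "data": {
  "commands": [
    {"claw": 0.6,"x": 16,"y": 31,"z": 0,"ax": 0,"ay": 0,"az": 9},
    {"claw": 0.6,"x": 32,"y": 63,"z": 0,"ax": 0,"ay": 0,"az": 19},
    {"claw": 0.6,"x": 48,"y": 94,"z": 0,"ax": 0,"ay": 0,"az": 29},
    {"claw": 0.6,"x": 64,"y": 125,"z": 0,"ax": 0,"ay": 0,"az": 39},
    {"claw": 0.6,"x": 80,"y": 156,"z": 0,"ax": 0,"ay": 0,"az": 48},
    {"claw": 0.6,"x": 96,"y": 188,"z": 0,"ax": 0,"ay": 0,"az": 58},
    {"claw": 0.6,"x": 112,"y": 220,"z": 0,"ax": 0,"ay": 0,"az": 67},
    {"claw": 0.6,"x": 127,"y": 250,"z": 10,"ax": 0,"ay": 0,"az": 76}
  ]
}}

```text
clock: 21.42
ee_pos: [484.0, 266.2, 205.1]
tool_rot: [0.695, 0.719, -0.0, -0.0]
ft_force: [0.3, -0.4, -1.1]
gripper_width: 48.5
grasp_force: 29.9
```

```bash
python3 - <<'E'
from h import *
s=observe();print(s["ee_pos"],s["gripper_width"],go([486,265,110],2))
E
```

```text
[483.96435449 266.22087714 205.13598735] 48.46100431197098 (array([-1.3,  2.1, 95.1]), array([-0.04,  0.01, -0.06]))
```

Call:
{"op": "apply_moves", "data": {
  "commands": [
    {"claw": 0.6,"x": -1,"y": 2,"z": 30,"ax": 0,"ay": 0,"az": 0},
    {"claw": 0.6,"x": -1,"y": 2,"z": 65,"ax": 0,"ay": 0,"az": 0},
    {"claw": 0.6,"x": -1,"y": 2,"z": 100,"ax": 0,"ay": 0,"az": 0},
    {"claw": 0.6,"x": -1,"y": 2,"z": 125,"ax": 0,"ay": 0,"az": 0},
    {"claw": 0.6,"x": -1,"y": 2,"z": 133,"ax": 0,"ay": 0,"az": 0},
    {"claw": 0.6,"x": -1,"y": 2,"z": 137,"ax": 0,"ay": 0,"az": 0},
    {"claw": 0.6,"x": -1,"y": 2,"z": 138,"ax": 0,"ay": 0,"az": 0},
    {"claw": 0.6,"x": -1,"y": 2,"z": 138,"ax": 0,"ay": 0,"az": 0}
  ]
}}

```text
clock: 22.42
ee_pos: [487.6, 264.7, 69.2]
tool_rot: [0.693, 0.721, 0.001, 0.0]
ft_force: [1.2, -0.2, -1.4]
gripper_width: 48.4
grasp_force: 29.9
```

Call:
{"op": "apply_moves", "data": {
  "commands": [
    {"claw": 0.6,"x": 0,"y": 0,"z": 2,"ax": 0,"ay": 0,"az": 0},
    {"claw": 0.6,"x": 0,"y": 0,"z": 3,"ax": 0,"ay": 0,"az": 0},
    {"claw": 0.6,"x": 0,"y": 0,"z": 4,"ax": 0,"ay": 0,"az": 0},
    {"claw": 0.6,"x": 0,"y": 0,"z": 5,"ax": 0,"ay": 0,"az": 0},
    {"claw": 0.6,"x": 0,"y": 0,"z": 5,"ax": 0,"ay": 0,"az": 0}
  ]
}}

```text
clock: 23.05
ee_pos: [487.4, 264.6, 63.5]
tool_rot: [0.693, 0.721, 0.001, 0.0]
ft_force: [1.3, 1.1, 3.3]
gripper_width: 48.3
grasp_force: 29.9
```

Touching the floor; release and retreat.

Call:
{"op": "apply_moves", "data": {
  "commands": [
    {"claw": 0.3,"x": 0,"y": 0,"z": 0,"ax": 0,"ay": 0,"az": 0},
    {"claw": 0.1,"x": 0,"y": 0,"z": 0,"ax": 0,"ay": 0,"az": 0},
    {"claw": 0,"x": 0,"y": 0,"z": 0,"ax": 0,"ay": 0,"az": 0},
    {"claw": 0,"x": 0,"y": 0,"z": 0,"ax": 0,"ay": 0,"az": 0},
    {"claw": 0,"x": 0,"y": 0,"z": -20,"ax": 0,"ay": 0,"az": 0},
    {"claw": 0,"x": 0,"y": 0,"z": -60,"ax": 0,"ay": 0,"az": 0},
    {"claw": 0,"x": 0,"y": 0,"z": -110,"ax": 0,"ay": 0,"az": 0},
    {"claw": 0,"x": 0,"y": 0,"z": -160,"ax": 0,"ay": 0,"az": 0}
  ]
}}

```text
clock: 24.05
ee_pos: [486.0, 263.9, 223.8]
tool_rot: [0.693, 0.721, -0.001, -0.0]
ft_force: [1.2, 0.5, 0.1]
gripper_width: 88.0
grasp_force: 0.0
```

Call:
{"op": "apply_moves", "data": {
  "commands": [
    {"claw": 0,"x": 0,"y": 0,"z": -40,"ax": 0,"ay": 0,"az": 0},
    {"claw": 0,"x": 0,"y": 0,"z": -40,"ax": 0,"ay": 0,"az": 0},
    {"claw": 0,"x": 0,"y": 0,"z": -40,"ax": 0,"ay": 0,"az": 0}
  ]
}}

```text
clock: 24.42
ee_pos: [486.1, 264.0, 261.7]
tool_rot: [0.693, 0.721, -0.001, -0.0]
ft_force: [0.0, -0.0, 0.9]
gripper_width: 88.1
grasp_force: 0.0
```

```bash
python3 - <<'E'
from h import *
f=grab_frame("scene"); cv2.imwrite("pics/s4.png",cv2.resize(f["img"][120:330,80:440],None,fx=2.2,fy=2.2,interpolation=cv2.INTER_CUBIC))
E
```

```text
(no output)
```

View pics/s4.png

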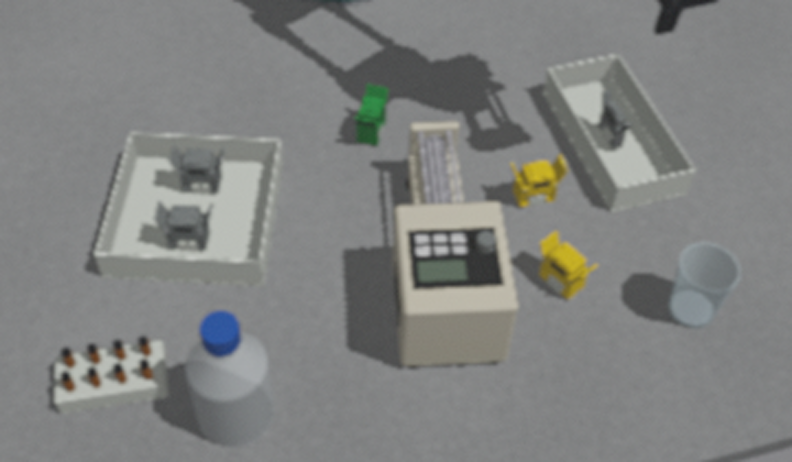

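The pump is empty. Both wide cassettes are in the square bin at (200,168) and (187,227), and the narrow one is in the slim bin at (613,120). The arm is clear and the bystanders have not moved.

```bash
python3 -c "
from h import *
print(close_job())"
```

```text
the job is handed in; nothing more can be done
None
```

I handed the job in: both wide cassettes are standing in the square bin, the narrow one is in the slim bin, and the bottle, beaker and vial rack were not touched; the hand-in gave no verdict back.

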